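# Load the last cup and send the ware tray into the drying bay

## Task

Lift the white cup with the handle off the banding wheel and stand it upright in the middle of the round cork pad in the wooden ware tray, setting it down without dropping it. Then gently push the tray along the rollers, without lifting or tipping it, straight into the drying bay until it is fully home against the yellow end stop. Keep the blue tumbler standing in the tray and the green pigment pot standing on the wheel, and leave the bottle, yellow bowl and brush pot where they are.

Things in the scene. Friction and masses are not known exactly. Their poses are not given: they have to be found in the camera images.
- conveyor: Fixed lane of 17 free steel rollers (140 mm long, tops 60 mm above the table). Origin on the table under its centre line; x points along the lane in the push direction, into the drying bay, z up; it runs from x = -290 to 252 mm, 170 mm wide. A tray that is home has its origin at x = 135 mm and its near end board's outer face at x = 30 mm.
- bay_stop (a point): Centre of the yellow end stop's face, at the lane's x = 240 mm, on roller-top height (60 mm above the table); the stop is 115 mm high. The bay before it: two green cheeks from the lane's x = 100 to 240 mm, 122 mm apart inside, tops 105 mm above the table, with a flared mouth from x = 52 mm, about 165 mm wide there.
- tray: Loose wooden tray on the rollers, 0.4 to 0.6 kg, 210 mm long (its x, roughly along the lane), 110 mm wide; origin at the centre of its underside. Floor 6 mm thick; side boards 6 thick, 40 high; end boards 8 thick, 70 high (above its underside). A divider 25 high makes two cells, 94 x 98 mm, centred at x = -50 and +50 mm: one holds the cork pad, the other the blue tumbler; which varies.
- cork_pad: Loose round cork pad, 64 mm diameter, 6 mm thick, lying flat in one cell of the tray; origin at the centre of its underside.
- blue_tumbler: Blue handleless ceramic tumbler with white bands, 51 mm diameter, 80 mm tall, standing in the other cell of the tray; stays there and rides along. Origin at the centre of its underside.
- handle_cup: White ceramic cup with blue bands and one small handle, 50 mm outer diameter with straight sides, 80 mm tall, open at the top, about 0.13 kg. Stands upright on the banding wheel, off its centre. Origin at the centre of its underside, z up; the handle sticks out along its +x to 40 mm from the axis, between 25 and 63 mm above the underside.
- wheel: Banding wheel: a round aluminium head, 180 mm diameter, top 100 mm above the table, that spins freely on a fixed dark steel stand. Origin on the table under its axis.
- pigment_pot: Bystander: small green lidded pigment pot, 40 mm diameter, 52 mm tall, standing on the wheel 75 to 112 mm (centre to centre) from the white cup; origin at the centre of its underside. It may ride round with the wheel but stays standing on it.
- water_bottle: Bystander: translucent whitish plastic bottle with a blue cap, 62 mm diameter, 200 mm tall; origin at the centre of its underside. Stands on the table.
- glaze_bowl: Bystander: empty yellow bowl, 100 mm diameter, 55 mm tall; origin at the centre of its underside. Stands on the table.
- brush_pot: Bystander: terracotta pot 72 mm diameter, 95 mm tall, with brushes up to about 190 mm; origin at the centre of its underside. Stands on the table.
There are look-alikes about, which are no part of the job. Leave any purple look-alike of the blue_tumbler alone. There is more than one size of the tray; the job needs the smaller.

How it is judged:
On the way, in this order (a step that is already met when the one before it is completed fails the run):
1. the white cup stands upright on the cork pad in the tray and is let go, before the tray is home (horizontal distance between handle_cup and cork_pad below 0.012 m and angle between handle_cup's own z axis and vertical below 0.1 rad and z of handle_cup in the frame of cork_pad between 0.002 and 0.01 m and z of handle_cup in the frame of tray between 0.007 and 0.017 m and contact force between the fingers and handle_cup below 0.2 N), for 0.2 s.
2. the tray is pushed home in the bay and let go (x of tray in the frame of conveyor above 0.13 m and angle between the x axis of tray and the x axis of conveyor, either way round below 0.08 rad and y of tray in the frame of conveyor between -0.012 and 0.012 m and z of tray in the frame of conveyor between 0.055 and 0.065 m and contact force between the fingers and tray below 0.2 N), for 0.2 s.
At the end, for the whole second after the job is handed in: Tray within 5 mm of the end stop, straight to 0.08 rad, within 12 mm of the lane's centre line; white cup upright (0.1 rad) on the cork pad in it, centres within 12 mm; blue tumbler upright in the tray, green pot on the wheel (0.15 rad); all released and at rest (all of step 1 and all of step 2 and angle between each of pigment_pot, blue_tumbler's own z axis and vertical below 0.15 rad and height (world z) of pigment_pot between 0.095 and 0.11 m and z of blue_tumbler in the frame of tray between 0.003 and 0.012 m and linear speed of each of tray, handle_cup below 0.01 m/s); the robot touches nothing.
It fails at once if the tray is lifted more than 12 mm off the rollers, falls off them, or is tipped more than 0.15 rad (height (world z) of tray above 0.072 m or height (world z) of tray below 0.045 m or angle between tray's own z axis and vertical above 0.15 rad).
It fails at once if the white cup is dropped or flung: faster than 0.5 m/s while the fingers do not hold it (linear speed of handle_cup above 0.5 m/s and contact force between the fingers and handle_cup below 0.05 N).
It fails at once if the tray is shot along the rollers, faster than 0.5 m/s (linear speed of tray above 0.5 m/s).
It fails at once if a cup or the green pot is tipped more than 0.6 rad (angle between any of handle_cup, blue_tumbler, pigment_pot's own z axis and vertical above 0.6 rad).
It fails at once if a bystander is moved more than 30 mm or tipped more than 0.3 rad (distance of any of water_bottle, glaze_bowl, brush_pot from where it was at the start of the episode above 0.03 m or angle between any of water_bottle, glaze_bowl, brush_pot's own z axis and vertical above 0.3 rad).
It also fails if it takes over 56 s, if anything falls off the work surface, if the arm or the gripper's body presses on something with over 40 N, if the wrist force passes 120 N, or if a joint passes its speed limit or range.

## Robot

A 6-joint arm with a two-finger parallel gripper is mounted at the origin on the work surface. World frame = base frame: x ahead of the robot, y to its left, z up, the work surface at z = 0. Lengths are in m, angles in rad, forces in N, time in s.
With the tool pointing down it reaches from about 0.4 to 0.825 m from the base axis. Payload 7 kg.
Tool frame: the origin (TCP) lies on the centre line of the jaws, within the pads' length; the fingertips stand 22 mm ahead of it and the grasp point (between the pads) lies 3 mm ahead of it; z points along the fingers, y is the line along which they close (so a half turn about z gives the same grasp; the last joint's range is limited). The gripper opens to 88 mm and grips with 3 to 60 N. Pads are 19 mm wide; open, the fingers measure 130 mm over their backs; the gripper's body (78 mm by 193 mm) begins 47 mm behind the grasp point.
Start: joints at [1.433, 0.359, 0.012, 0, -1.224, -0.288], TCP at [0.279, 0.615, 0.249] pointing down, gripper open.
Joint ranges: [-3.07, 3.07], [-1.43, 2.12], [-1.02, 1.25], [-3.03, 1.67], [-3.05, -0], [-3.03, 3.03]. Speed limits (rad/s): [2.39, 2.39, 3.01, 3.14, 3.14, 3.14].

## Interface

Orientations are given as [roll, pitch, yaw] about the fixed x, y, z axes, in that order (R = Rz(yaw) Ry(pitch) Rx(roll)).
In Python, from station import arm gives the robot as it stands.
- The arm moves only by the tool arm_command, never from a script. Its argument "series" is one flat list of numbers, 7 for each row, row after row: the turn, a rotation vector about the tool's x, y, z each as a share of 90 degrees, from -1 to 1, then the shift along the tool's x, y, z each as a share of 0.1 m, from -1 to 1, then the opening, from 0 (shut) to 1 (fully open). A call has 1 to 8 rows; each row is the pose to reach, as a shift and turn from the pose commanded when the call began, along the tool's axes at that moment; what a row does not reach only later rows make up. A row lasts 1/8 s, in which the tool goes at most 62.5 mm and 10.7 degrees, less where a joint would pass 70% of its speed; a pose out of reach is approached as far as the arm can. A call with a number of a shift or a turn outside -1 to 1 is refused whole. A call with a gripper value outside its range is refused whole. The fingers move at their own pace and stop on an object; "force" is the grip in N (left out, the last holds). Time passes only in rows, so rows that repeat a pose let the fingers close. It gives the time, the measured TCP pose, the force, the opening and the grip force at its end, in the units of the state.
- arm.get_state(): the state, without advancing time (a new reading comes with each control period).
- arm.grab_frame(name): name is "side" or "top" or "wrist"; returns the picture (420x560x3 uint8, blue, green, red); there is no depth.
- arm.camera_model(name): a dict with "fovy" (degrees; the focal length in pixels is half the picture's height over the tangent of half this angle, whatever the lens; pixels are square), "cx", "cy" (the principal point, pixels), "pose" (4x4, takes a point from camera to world coordinates). Camera axes: x right, y down, z forward; pixel columns grow to the right and rows downward; lengths in m; the calibration is good to about 2 mm. A picture is of the moment at which its call begins: read the wrist's pose just before it. camera_model takes no time and is no camera call; for the wrist camera it gives the pose at the moment of the call.
- arm.job_done(): hands the job in; it is judged then, once.
The state is a dict: "t": time; "q": joint angles; "qd": joint speeds; "joint_efforts": joint torques, N m; "eef_pos": TCP position; "ee_rot": TCP orientation; "force": force on the tool from outside, world axes, zero at the start; "moment": the same for the moment, N m; "width": finger opening in m; "gripper_force": force on a finger pad.
Only numpy, scipy, OpenCV 4.12 (cv2) and the standard library are available. Lean on these libraries where they do the work, as an engineer would, in place of code of your own. Each camera call takes 0.05 s, during which the arm holds its last target. There are 200 camera calls.

## Working session

There is one attempt and no reset: what is moved stays moved. The work goes in short steps, Python scripts to look and compute and a tool call to move; the robot and the scene stay as the last step left them, time stands still between calls to the robot, and variables do not carry over. Pictures are saved under pics/ and viewed, at most 10 in all, crops included, and the job is handed in when it is done.

Besides the shell and the picture viewer there is one more tool, called after "Emit:" as name(argument=value, ...) on one line, values as JSON. arm_command: Moves the arm, as the interface text tells. Its arguments: {"type":"object","properties":{"series":{"type":"array"},"force":{"type":"number"}},"required":["series"]}

```bash
mkdir -p pics; ls; cat > h.py <<'E'
import numpy as np, cv2
from station import arm
from scipy.spatial.transform import Rotation as R
def ray(m,u,v,z):
    f=210/np.tan(np.radians(m['fovy'])/2); P=np.array(m['pose'])
    d=P[:3,:3]@np.array([(u-m['cx'])/f,(v-m['cy'])/f,1]); o=P[:3,3]
    return o+d*(z-o[2])/d[2]
def proj(m,p):
    f=210/np.tan(np.radians(m['fovy'])/2); P=np.array(m['pose'])
    c=P[:3,:3].T@(np.array(p)-P[:3,3]); return c[:2]/c[2]*f+[m['cx'],m['cy']]
E
python3 - <<'E'
from h import *
print(arm.get_state())
for n in ('side','top'):
    im=arm.grab_frame(n); cv2.imwrite(f'pics/{n}0.png',im)
    m=arm.camera_model(n); print(n,m)
a=cv2.imread('pics/top0.png');cv2.imwrite('pics/top0b.png',cv2.resize(a,(800,600),interpolation=cv2.INTER_CUBIC))
E
```

```text
pics
{'t': 0.0, 'q': array([ 1.43314511e+00,  3.59394689e-01,  1.10321531e-02, -3.49218678e-04,
       -1.22413643e+00, -2.88121286e-01]), 'qd': array([ 1.99520597e-04, -8.25903677e-04,  6.89253060e-04, -1.93854380e-04,
       -1.25144352e-04,  7.04706410e-05]), 'joint_efforts': array([-7.85475295e-04, -5.82718956e+01,  2.93055832e+01,  6.99716449e+00,
        6.88796034e-03, -1.61645589e-04]), 'eef_pos': array([0.27860965, 0.61429178, 0.24760618]), 'ee_rot': array([ 3.13986691e+00, -1.69100064e-04, -4.25891291e-01]), 'force': array([-0.96633098, -1.00789259,  0.30213483]), 'moment': array([ 0.02032361, -0.02987943, -0.01872956]), 'gripper_force': 0.0, 'width': 0.0874812822611318}
side {'fovy': 57.391917199640645, 'cx': 280.81446030274617, 'cy': 212.6763949853508, 'pose': array([[ 0.90169428, -0.31189965,  0.29944286,  0.18172121],
       [-0.43219164, -0.6702973 ,  0.60325111, -0.7196297 ],
       [ 0.01256193, -0.67336478, -0.73920367,  0.90736154],
       [ 0.        ,  0.        ,  0.        ,  1.        ]])}
top {'fovy': 54.11917300785861, 'cx': 281.36135648691504, 'cy': 213.60093072528412, 'pose': array([[ 0.00972763, -0.99514728,  0.0979146 ,  0.44619632],
       [-0.99975096, -0.00771218,  0.02094127, -0.02901337],
       [-0.02008451, -0.09809393, -0.99497447,  1.09467984],
       [ 0.        ,  0.        ,  0.        ,  1.        ]])}
```

View pics/top0b.png

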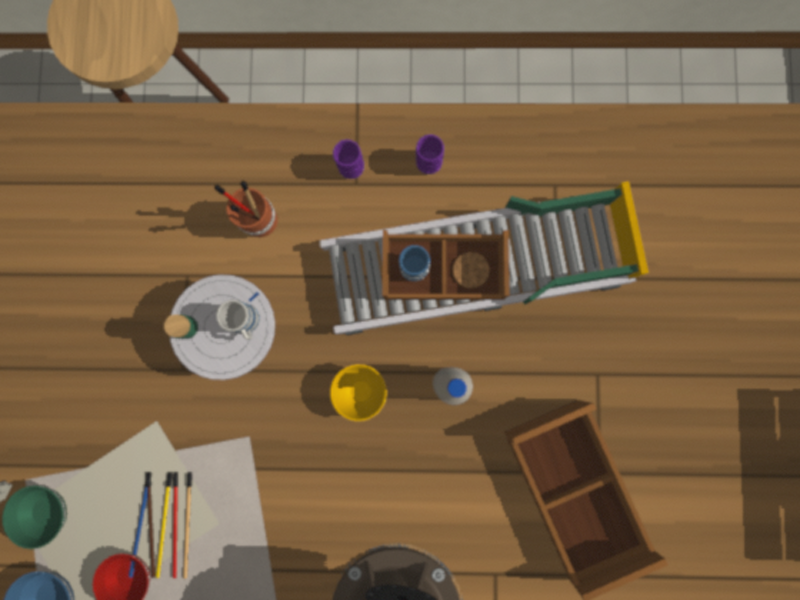

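View pics/side0.png

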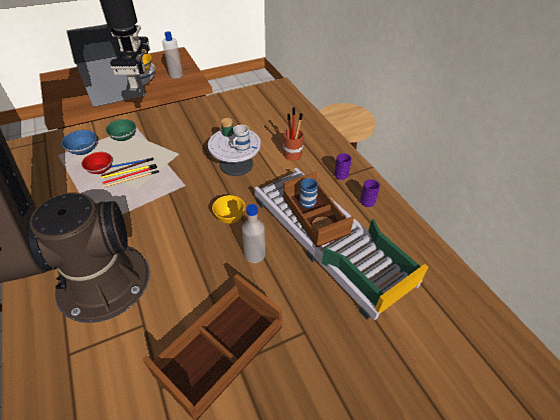

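Candidates for the targets, in 800x600 top-view pixels:
- **Cup:** the white cup with a handle at (235,315) is on the wheel. The blue tumbler (414,262), the purple tumblers (348,158) and (430,153), and the green pot (180,326) are not it.
- **Tray:** the small one on the rollers at (445,265). The larger one at (587,495) is on the table.

I'll check these choices in close crops.

```bash
python3 - <<'E'
from h import *
t=cv2.imread('pics/top0.png');s=cv2.imread('pics/side0.png')
a=cv2.resize(t[188:268,112:192],None,fx=5,fy=5,interpolation=cv2.INTER_CUBIC)
b=cv2.resize(s[105:185,200:280],None,fx=5,fy=5,interpolation=cv2.INTER_CUBIC)
cv2.imwrite('pics/w.png',np.hstack([a,b]))
cv2.imwrite('pics/c.png',cv2.resize(t[120:240,220:460],(792,396),interpolation=cv2.INTER_CUBIC))
E
```

```text
(no output)
```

View pics/w.png

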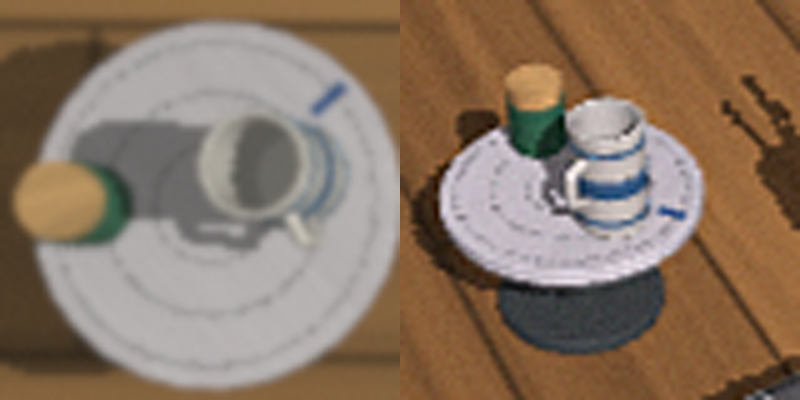

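View pics/c.png

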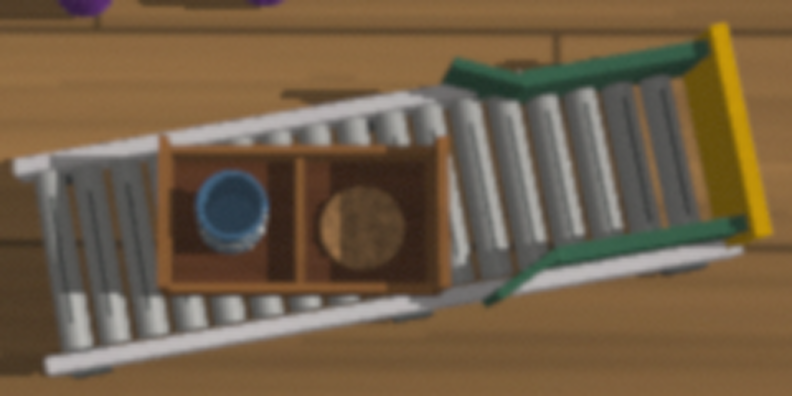

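The crops confirm both choices: the white banded cup's handle points to the lower right, with the pot to its left. The small tray sits on the rollers yawed about 9° off the lane. The tumbler is in its near cell and the cork is in its bay-side cell.

```bash
python3 - <<'E'
from h import *
m=arm.camera_model('top');s=arm.camera_model('side')
W=lambda x,y:((x+.5)/5-.5+112,(y+.5)/5-.5+188)
C=lambda x,y:((x+.5)/3.3-.5+220,(y+.5)/3.3-.5+120)
S=lambda x,y:((x+.5)/5-.5+200,(y+.5)/5-.5+105)
def p(n,q,z,mm=m): r=ray(mm,*q,z)[:2]; print(n,r.round(4)); return r
p('cup',W(253,164),.18);p('cup side',S(205,124),.18,s)
p('handle',W(303,238),.15);p('handle side',S(172,187),.144,s)
p('pot',W(60,201),.152);p('potside',S(135,84),.152,s)
p('wheel',W(217,205),.1)
ck=p('cork',C(362,228),.072)
a=p('LT',C(160,138),.13);b=p('LB',C(161,290),.13);c=p('RT',C(447,139),.13);d=p('RB',C(446,291),.13)
print('tray len/wid',np.linalg.norm(a-c),np.linalg.norm(b-d),np.linalg.norm(a-b),np.linalg.norm(c-d),'ctr',(a+b+c+d)/4,'yaw',np.arctan2(*((c+d-a-b)[::-1])))
e=p('laneLT',C(15,168),.06);f=p('laneLB',C(48,370),.06);g=p('RBend',C(742,250),.06)
print(np.linalg.norm(e-f),np.linalg.norm(f-g))
y=np.arctan2(*((g-f)[::-1]));print('lane yaw',y,np.arctan2(*((e-f)[::-1])))
h=p('stopT',C(722,24),.175);i=p('stopB',C(765,236),.175);print(np.linalg.norm(h-i))
h=p('stopT',C(722,24),.115);i=p('stopB',C(765,236),.115);print(np.linalg.norm(h-i))
p('tumbler',C(232,205),.146)
p('bottle',(457*.7,387*.7),.2);p('bowl',(359*.7,392*.7),.055);p('brush',(249*.7,208*.7),.095)
E
```

```text
cup [0.5188 0.2577]
cup side [0.5154 0.2521]
handle [0.4871 0.2426]
handle side [0.4873 0.2452]
pot [0.5031 0.3557]
potside [0.502  0.3518]
wheel [0.5049 0.2997]
cork [ 0.6104 -0.1273]
LT [0.6661 0.0241]
LB [0.5553 0.022 ]
RT [ 0.6664 -0.183 ]
RB [ 0.5561 -0.1814]
tray len/wid 0.2071268855223771 0.20341165508195816 0.11078365460989799 0.11030838992677446 ctr [ 0.61097319 -0.07958593] yaw -1.5680443504800707
laneLT [0.6577 0.1404]
laneLB [0.501  0.1114]
RBend [ 0.5973 -0.418 ]
0.1593949322190278 0.5381227407591483
lane yaw -1.3909173522314613 0.18292557394677136
stopT [ 0.7379 -0.3657]
stopB [ 0.5902 -0.3906]
0.14979185443285264
stopT [ 0.7569 -0.3876]
stopB [ 0.5996 -0.4142]
0.15956428921226082
tumbler [ 0.6144 -0.0284]
bottle [ 0.4109 -0.0944]
bowl [0.3947 0.0668]
brush [0.7132 0.2612]
```

```bash
cat > ov.py <<'E'
from h import *
def lines(im,m,o,yaw,L,col,off,k):
    c,s=np.cos(yaw),np.sin(yaw)
    for x1,y1,x2,y2,z in L:
        q=[]
        for x,y in((x1,y1),(x2,y2)):
            u=proj(m,[o[0]+c*x-s*y,o[1]+s*x+c*y,z]); q.append(tuple(int(v) for v in ((u-off+.5)*k)))
        cv2.line(im,q[0],q[1],col,1,cv2.LINE_AA)
box=lambda a,b,w,z:[(a,-w,b,-w,z),(a,w,b,w,z),(a,-w,a,w,z),(b,-w,b,w,z)]
def circ(im,m,p,r,off,k,col=(255,0,255)):
    t=np.linspace(0,2*np.pi,40)
    P=np.array([(proj(m,[p[0]+r*np.cos(a),p[1]+r*np.sin(a),p[2]])-off+.5)*k for a in t]).astype(int)
    cv2.polylines(im,[P],True,col,1,cv2.LINE_AA)
E
python3 - <<'E'
from ov import *
m=arm.camera_model('top');t=cv2.imread('pics/top0.png');k=3.3
off=np.array([220,120]);A=cv2.resize(t[120:240,220:460],(792,396),interpolation=cv2.INTER_CUBIC)
o=(.631,-.159);y=-1.391
lines(A,m,o,y,box(-.29,.252,.085,.06),(0,255,0),off,k)
lines(A,m,o,y,[(.1,.061,.24,.061,.105),(.1,-.061,.24,-.061,.105),(.052,.0825,.1,.061,.105),(.052,-.0825,.1,-.061,.105)],(255,255,0),off,k)
lines(A,m,o,y,[(.24,-.06,.24,.06,.06),(.24,-.08,.24,.08,.175)],(0,0,255),off,k)
lines(A,m,(.611,-.0796),-1.568,box(-.105,.105,.055,.13),(0,0,255),off,k)
circ(A,m,(.6104,-.1273,.072),.032,off,k);circ(A,m,(.6144,-.0284,.146),.0255,off,k)
off=np.array([112,188]);B=cv2.resize(t[188:268,112:192],None,fx=2.5,fy=2.5,interpolation=cv2.INTER_CUBIC)
circ(B,m,(.5188,.2577,.18),.025,off,2.5);circ(B,m,(.5031,.3557,.152),.02,off,2.5);circ(B,m,(.5049,.2997,.1),.09,off,2.5)
s=arm.camera_model('side');I=cv2.imread('pics/side0.png')
off=np.array([200,105]);D=cv2.resize(I[105:185,200:280],None,fx=2.5,fy=2.5,interpolation=cv2.INTER_CUBIC)
for c in((.5188,.2577,.18),(.5188,.2577,.1)): circ(D,s,c,.025,off,2.5)
circ(D,s,(.5031,.3557,.152),.02,off,2.5);circ(D,s,(.5049,.2997,.1),.09,off,2.5)
off=np.array([280,160]);F=cv2.resize(I[160:240,280:360],None,fx=2.5,fy=2.5,interpolation=cv2.INTER_CUBIC)
circ(F,s,(.6104,-.1273,.072),.032,off,2.5);lines(F,s,(.611,-.0796),-1.568,box(-.105,.105,.055,.13),(0,0,255),off,2.5)
row=np.zeros((200,792,3),np.uint8);row[:,:200]=B;row[:,200:400]=D;row[:,400:600]=F
cv2.imwrite('pics/ov1.png',np.vstack([A,row]))
E
```

```text
(no output)
```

View pics/ov1.png

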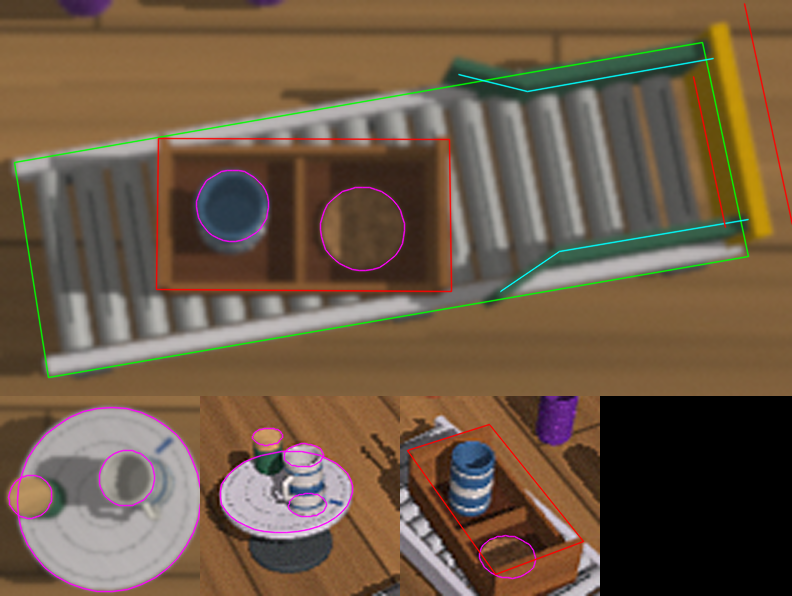

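Emit:
arm_command(series=[0,0,0.5,1,0.63,0,1,0,0,0.5,1,0.63,0,1,0,0,0.5,1,0.63,0,1,0,0,0.5,1,0.63,0,1], force=15)

```text
t: 0.6
eef_pos: [0.3444, 0.5151, 0.2485]
ee_rot: [3.141, -0.0, -1.183]
force: [-0.3, 0.5, -0.3]
width: 0.0878
gripper_force: 0.0
```

```bash
cat >> h.py <<'E'
def rel(p,yawdeg,s=None):
    "row numbers (turn rz, shift xyz) from measured pose to world TCP p, tool down at yaw"
    s=s or arm.get_state(); Q=R.from_euler('xyz',s['ee_rot']); T=R.from_euler('xyz',[np.pi,0,np.radians(yawdeg)])
    print('at',s['t'],s['eef_pos'].round(4),np.degrees(s['ee_rot']).round(1),'w',s['width'],'q6',s['q'][5].round(2))
    print('turn',((Q.inv()*T).as_rotvec()/(np.pi/2)).round(3),'shift',(Q.inv().apply(np.array(p)-s['eef_pos'])/.1).round(3))
E
python3 -c "
from h import *
rel((.517,.255,.26),-160)"
```

```text
at 0.6 [0.3444 0.5151 0.2485] [180.   -0.  -67.8] w 0.08776637626301274 q6 -0.91
turn [ 0.    -0.     1.024] shift [ 3.06  -0.616 -0.115]
```

Emit:
arm_command(series=[0,0,0,1,-0.2,-0.1,1,0,0,0,1,-0.2,-0.1,1])

```text
t: 0.85
eef_pos: [0.4013, 0.4298, 0.2583]
ee_rot: [3.141, -0.001, -1.176]
force: [0.2, 0.3, 0.4]
width: 0.0877
gripper_force: 0.0
```

Emit:
arm_command(series=[0,0,0,1,-0.2,0,1,0,0,0,1,-0.2,0,1])

```text
t: 1.1
eef_pos: [0.4585, 0.3447, 0.2584]
ee_rot: [3.141, -0.0, -1.177]
force: [0.2, -0.1, 0.6]
width: 0.0872
gripper_force: 0.0
```

Emit:
arm_command(series=[0,0,1,0.5,-0.2,0,0.75,0,0,1,0.5,-0.2,0,0.75,0,0,1,0.5,-0.2,0,0.75,0,0,1,0.5,-0.2,0,0.75,0,0,1,0.5,-0.2,0,0.75,0,0,1,0.5,-0.2,0,0.75,0,0,1,0.5,-0.2,0,0.75,0,0,1,0.5,-0.2,0,0.75])

```text
t: 2.1
eef_pos: [0.4952, 0.3082, 0.2581]
ee_rot: [-3.141, -0.001, -2.682]
force: [-1.2, -0.1, 0.4]
width: 0.0659
gripper_force: 0.0
```

```bash
python3 - <<'E'
from ov import *
rel((.517,.255,.26),-160)
m=arm.camera_model('wrist'); print(m)
im=arm.grab_frame('wrist'); cv2.imwrite('pics/wr0.png',im)
A=im.copy()
for c in((.517,.255,.18),(.517,.255,.1)): circ(A,m,c,.025,np.zeros(2),1)
print(proj(m,(.517,.255,.18)))
cv2.imwrite('pics/wr0o.png',A)
E
```

```text
at 2.1 [0.4952 0.3082 0.2581] [-180.    -0.  -153.7] w 0.06585581460074812 q6 -2.0
turn [-0.    -0.001  0.07 ] shift [ 0.041 -0.573 -0.019]
{'fovy': 59.34378431953459, 'cx': 276.54439980026314, 'cy': 212.42689718335075, 'pose': array([[-4.43541649e-01,  8.52697031e-01,  2.76004671e-01,
         4.19534775e-01],
       [ 8.96253730e-01,  4.21903803e-01,  1.36844557e-01,
         2.71280654e-01],
       [ 2.39527190e-04,  3.08066476e-01, -9.51364803e-01,
         3.93227580e-01],
       [ 0.00000000e+00,  0.00000000e+00,  0.00000000e+00,
         1.00000000e+00]])}
[182.79330508 229.51934525]
```

View pics/wr0o.png

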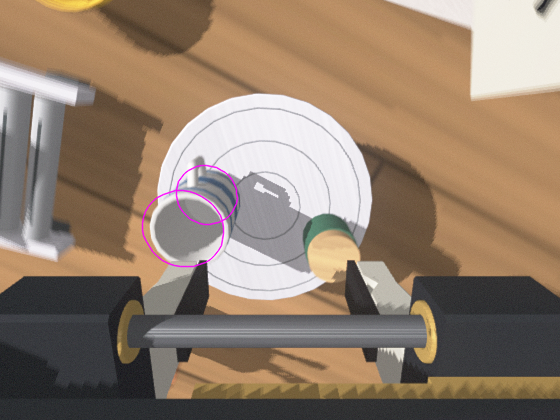

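The wrist view shows the cup rim centred at about (190,228) px, the handle tip near (198,160), and the pot at (333,255).

```bash
python3 - <<'E'
from h import *
m=arm.camera_model('wrist')
c=ray(m,190.5,228,.18)[:2]; print(c)
for u,v,z in((198,158,.163),(199,178,.15)):
  h=ray(m,u,v,z)[:2]; print(h,np.linalg.norm(h-c),np.degrees(np.arctan2(*(h-c)[::-1])))
print('pot',ray(m,333,256,.152))
rel((*c,.26),-160)
E
```

```text
[0.51347392 0.25873469]
[0.47540229 0.2445978 ] 0.040611591951332314 -159.62885697729382
[0.49083157 0.24873428] 0.02475246437704475 -156.17046902329437
pot [0.50140638 0.35667509 0.152     ]
at 2.15 [0.4952 0.3082 0.2581] [-180.    -0.  -154.2] w 0.0659158914926753 q6 -2.01
turn [-0.    -0.001  0.064] shift [ 0.051 -0.525 -0.018]
```

Emit:
arm_command(series=[0,0,0.065,0.05,-0.53,0,0.75,0,0,0.065,0.05,-0.53,0,0.75,0,0,0.065,0.05,-0.53,0.5,0.75,0,0,0.065,0.05,-0.53,0.5,0.75])

```text
t: 2.65
eef_pos: [0.5128, 0.2574, 0.2053]
ee_rot: [-3.14, -0.007, -2.776]
force: [-0.4, -0.2, 0.2]
width: 0.0658
gripper_force: 0.0
```

```bash
python3 - <<'E'
from ov import *
rel((.514,.258,.162),-160)
m=arm.camera_model('wrist')
im=arm.grab_frame('wrist')
A=im.copy();circ(A,m,(.514,.258,.18),.025,np.zeros(2),1);circ(A,m,(.514,.258,.1),.025,np.zeros(2),1)
cv2.imwrite('pics/wr1o.png',A);print(proj(m,(.514,.258,.18)))
E
```

```text
at 2.65 [0.5128 0.2574 0.2053] [-179.9   -0.4 -159.1] w 0.06581002863207491 q6 -2.01
turn [-0.001 -0.004  0.01 ] shift [-0.017  0.002  0.433]
[275.79396624 278.66057861]
```

View pics/wr1o.png

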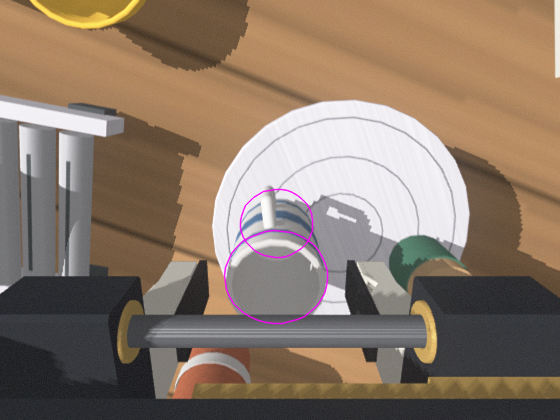

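The cup is centred between the fingers at about (276,279) px, and the pot is clear of the right finger. Next I descend, close and lift.

Emit:
arm_command(series=[0,0,0.01,0,0,0.25,0.75,0,0,0.01,0,0,0.43,0.75,0,0,0.01,0,0,0.43,0.75,0,0,0.01,0,0,0.43,0,0,0,0.01,0,0,0.43,0,0,0,0.01,0,0,0.43,0,0,0,0.01,0,0,0.43,0,0,0,0.01,0,0,0.43,0])

```text
t: 3.7
eef_pos: [0.5155, 0.2592, 0.1669]
ee_rot: [3.141, 0.002, -2.793]
force: [-0.3, 0.3, 6.9]
width: 0.05
gripper_force: 15.0
```

Emit:
arm_command(series=[0,0,0,0,0,-0.05,0,0,0,0,0,0,-0.15,0,0,0,0,0,0,-0.35,0,0,0,0,0,0,-0.6,0,0,0,0,0,0,-0.8,0,0,0,0,0,0,-0.8,0])

```text
t: 4.45
eef_pos: [0.5154, 0.2592, 0.2474]
ee_rot: [3.14, 0.003, -2.794]
force: [0.2, 0.5, -1.5]
width: 0.05
gripper_force: 15.0
```

```bash
python3 - <<'E'
from h import *
s=arm.get_state();print(s['gripper_force'],s['force'])
rel((.6104,-.1273,.245),-110)
im=arm.grab_frame('wrist');b=arm.grab_frame('side');cv2.imwrite('pics/lift.png',np.hstack([cv2.resize(im,(400,300)),cv2.resize(b[60:240,160:400],(400,300))]))
E
```

```text
14.983681719750166 [ 0.20618037  0.53923039 -1.49487472]
at 4.45 [0.5154 0.2592 0.2474] [ 179.9    0.2 -160.1] w 0.049985152091977 q6 -2.03
turn [-0.     0.002 -0.556] shift [ 0.425 -3.958  0.018]
```

View pics/lift.png

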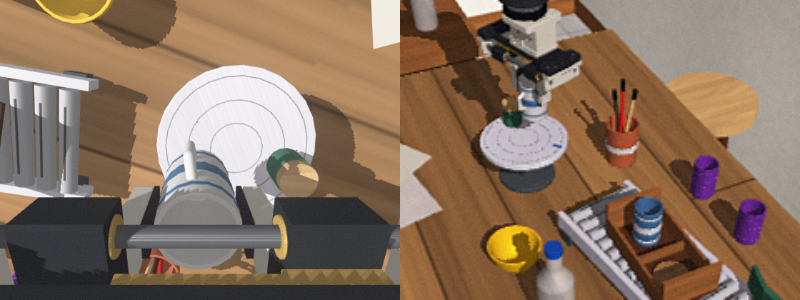

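The wrist and side views show the cup hanging upright in the grip, with the pot still standing on the wheel. Now I carry the cup over to the tray.

Emit:
arm_command(series=[0,0,0,0.02,-0.2,0,0,0,0,0,0.05,-0.5,0,0,0,0,0,0.1,-1,0,0])

```text
t: 4.92
eef_pos: [0.5393, 0.1602, 0.2446]
ee_rot: [-3.141, -0.002, -2.792]
force: [0.8, 0.1, -1.3]
width: 0.0502
gripper_force: 15.0
```

Emit:
arm_command(series=[0,0,0,0.05,-0.4,0,0,0,0,0,0.1,-0.8,0,0,0,0,0,0.1,-1,0,0])

```text
t: 5.3
eef_pos: [0.5639, 0.0613, 0.2448]
ee_rot: [-3.141, -0.002, -2.796]
force: [1.1, 0.7, -1.8]
width: 0.0501
gripper_force: 15.0
```

Emit:
arm_command(series=[0,0,0,0.05,-0.4,0,0,0,0,0,0.1,-0.8,0,0,0,0,0,0.1,-1,0,0])

```text
t: 5.68
eef_pos: [0.5888, -0.0354, 0.2449]
ee_rot: [3.141, -0.001, -2.795]
force: [0.4, 1.0, -0.9]
width: 0.0499
gripper_force: 15.0
```

Emit:
arm_command(series=[0,0,-0.1,0.05,-0.3,0,0,0,0,-0.2,0.1,-0.6,0,0,0,0,-0.3,0.1,-0.8,0,0,0,0,-0.4,0.12,-0.95,0,0,0,0,-0.5,0.12,-0.95,0,0,0,0,-0.56,0.12,-0.95,0,0,0,0,-0.56,0.12,-0.95,0,0])

```text
t: 6.55
eef_pos: [0.61, -0.1267, 0.2451]
ee_rot: [3.141, -0.0, -1.915]
force: [0.8, 0.8, -0.9]
width: 0.0503
gripper_force: 15.0
```

```bash
python3 - <<'E'
from ov import *
rel((.6104,-.1273,.245),-110)
m=arm.camera_model('wrist');s=arm.get_state();im=arm.grab_frame('wrist')
p=s['eef_pos'];b=p[2]-.0669
circ(im,m,(p[0],p[1],b+.08),.025,np.zeros(2),1);circ(im,m,(p[0],p[1],b),.025,np.zeros(2),1)
circ(im,m,(.6104,-.1273,.072),.032,np.zeros(2),1,(0,255,255))
lines(im,m,(.611,-.0796),-1.568,box(-.105,.105,.055,.13),(0,0,255),np.zeros(2),1)
t=arm.grab_frame('top');cv2.imwrite('pics/top1.png',t)
cv2.imwrite('pics/pre.png',im)
E
```

```text
at 6.55 [ 0.61   -0.1267  0.2451] [ 180.    -0.  -109.7] w 0.05034461720834738 q6 -0.45
turn [ 0.    -0.     0.003] shift [ 0.004 -0.006  0.001]
```

View pics/pre.png

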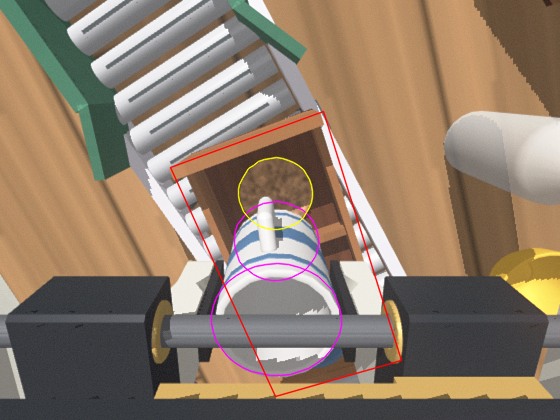

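The overlays match: the cork is at (275,193) px and the cup rim at (277,320), both where predicted. Next I lower the cup.

Emit:
arm_command(series=[0,0,0,0,0,0.15,0,0,0,0,0,0,0.35,0,0,0,0,0,0,0.55,0,0,0,0,0,0,0.75,0,0,0,0,0,0,0.9,0,0,0,0,0,0,0.98,0,0,0,0,0,0,1,0,0,0,0,0,0,1,0])

```text
t: 7.65
eef_pos: [0.6103, -0.1269, 0.146]
ee_rot: [-3.141, 0.0, -1.914]
force: [0.3, -1.0, -0.2]
width: 0.05
gripper_force: 15.0
```

Emit:
arm_command(series=[0,0,0,0,0,0.03,0,0,0,0,0,0,0.03,0])

```text
t: 7.9
eef_pos: [0.61, -0.1269, 0.1427]
ee_rot: [-3.141, 0.0, -1.914]
force: [0.4, 0.0, -2.0]
width: 0.0504
gripper_force: 15.0
```

Emit:
arm_command(series=[0,0,0,0,0,0.02,0,0,0,0,0,0,0.02,0])

```text
t: 8.15
eef_pos: [0.6099, -0.1269, 0.1405]
ee_rot: [3.141, -0.0, -1.914]
force: [0.5, 0.6, -1.2]
width: 0.05
gripper_force: 15.0
```

Emit:
arm_command(series=[0,0,0,0,0,0.015,0,0,0,0,0,0,0.015,0])

```text
t: 8.4
eef_pos: [0.6101, -0.1269, 0.1391]
ee_rot: [-3.141, -0.0, -1.914]
force: [-0.0, 0.2, -2.1]
width: 0.0499
gripper_force: 15.0
```

Emit:
arm_command(series=[0,0,0,0,0,0.01,0,0,0,0,0,0,0.01,0])

```text
t: 8.65
eef_pos: [0.6102, -0.127, 0.1389]
ee_rot: [-3.141, -0.0, -1.914]
force: [-1.0, -0.5, 3.8]
width: 0.0499
gripper_force: 15.0
```

Emit:
arm_command(series=[0,0,0,0,0,0.01,0,0,0,0,0,0,0.01,0])

```text
t: 8.9
eef_pos: [0.6106, -0.1271, 0.1385]
ee_rot: [-3.14, 0.0, -1.914]
force: [-1.4, -0.1, 8.5]
width: 0.0501
gripper_force: 15.0
```

The force reading shows the cup resting on the cork. Release it and rise straight up.

Emit:
arm_command(series=[0,0,0,0,0,-0.01,0.8,0,0,0,0,0,-0.01,0.8,0,0,0,0,0,-0.01,0.8,0,0,0,0,0,-0.01,0.8,0,0,0,0,0,-0.2,0.8,0,0,0,0,0,-0.5,0.8,0,0,0,0,0,-0.95,0.8,0,0,0,0,0,-0.95,0.8])

```text
t: 9.9
eef_pos: [0.612, -0.1271, 0.2362]
ee_rot: [-3.135, 0.002, -1.913]
force: [0.3, -0.2, -1.0]
width: 0.07
gripper_force: 0.0
```

```bash
python3 - <<'E'
from ov import *
o=np.array([.631,-.159]);y=-1.391;u=np.array([np.cos(y),np.sin(y)])
tc=np.array([.611,-.0796]);d=tc-o;print('tray lane x,y',d@u,d@[-u[1],u[0]],'yaw',np.degrees(-1.568-y))
rel((.611,.08,.25),-90)
m=arm.camera_model('top');s=arm.camera_model('side')
t=arm.grab_frame('top');I=arm.grab_frame('side')
z=np.zeros(2)
k=3.3;off=np.array([220,120]);A=cv2.resize(t[120:210,220:460],(792,297),interpolation=cv2.INTER_CUBIC)
lines(A,m,tc,-1.568,box(-.105,.105,.055,.13),(0,0,255),off,k)
B=cv2.resize(I[150:270,260:420],(396,297),interpolation=cv2.INTER_CUBIC);W=arm.grab_frame('wrist');W=cv2.resize(W,(396,297))
cv2.imwrite('pics/placed.png',np.vstack([A,np.hstack([B,W])]))
E
```

```text
tray lane x,y -0.08169666653345711 -0.005478565261189143 yaw -10.141352973815573
at 9.9 [ 0.612  -0.1271  0.2362] [-1.796e+02  1.000e-01 -1.096e+02] w 0.07003573656033948 q6 -0.45
turn [-0.004  0.001 -0.218] shift [-1.947  0.705 -0.139]
```

View pics/placed.png

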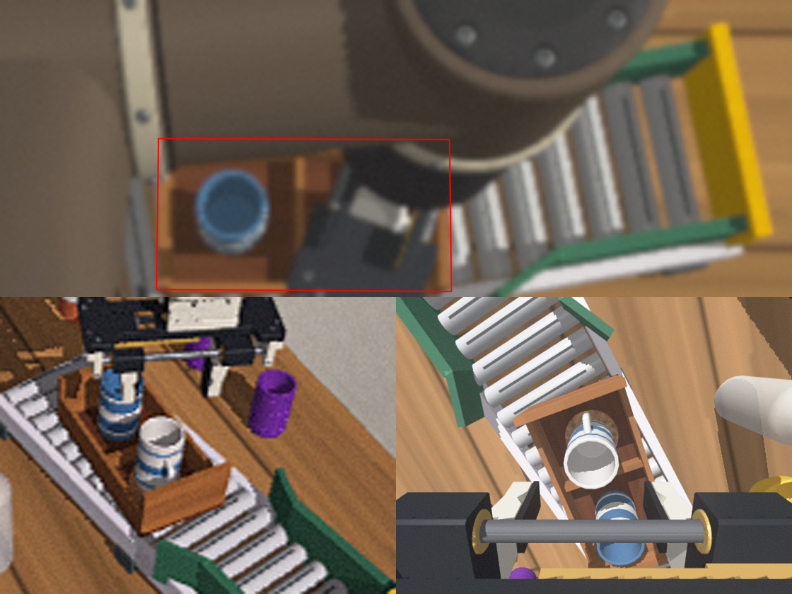

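The pictures show the cup standing on the cork and released, at (160,445) in the side crop, with the tumbler still standing. The tray is 10° skewed in the lane. First I'll straighten it with a gentle sideways nudge at its front corner, then push it home.

```bash
python3 -c "
from h import *
rel((.530,-.172,.24),-169.7)"
```

```text
at 10.05 [ 0.6096 -0.1268  0.2315] [ 180.     0.  -109.7] w 0.07015135400369238 q6 -0.45
turn [ 0.    -0.     0.667] shift [ 0.694  0.597 -0.085]
```

Emit:
arm_command(series=[0,0,0.15,0.3,0.25,-0.09,0,0,0,0.3,0.7,0.6,-0.09,0,0,0,0.45,0.7,0.6,-0.09,0,0,0,0.6,0.7,0.6,-0.09,0,0,0,0.67,0.7,0.6,-0.09,0,0,0,0.67,0.7,0.6,-0.09,0,0,0,0.67,0.7,0.6,-0.09,0])

```text
t: 10.92
eef_pos: [0.5294, -0.1726, 0.2399]
ee_rot: [3.141, -0.002, -2.966]
force: [0.4, -0.7, 0.5]
width: 0.0057
gripper_force: 0.0
```

```bash
cat > tr.py <<'E'
from ov import *
O=np.array([.631,-.159]);Y=-1.391;U=np.array([np.cos(Y),np.sin(Y)]);V=np.array([-U[1],U[0]])
def tray(name,hi=.0):
    "brown pixels inside the lane -> tray outline"
    m=arm.camera_model(name);im=arm.grab_frame(name)
    P=np.array([proj(m,[*(O+a*U+b*V),z]) for a,b,z in((-.28,-.07,.06),(.235,-.07,.06),(.235,.07,.06),(-.28,.07,.06))]).astype(np.int32)
    k=np.zeros(im.shape[:2],np.uint8);cv2.fillPoly(k,[P],255)
    h=cv2.cvtColor(im,cv2.COLOR_BGR2HSV)
    return m,im,k,h
E
python3 - <<'E'
from tr import *
rel((.530,-.172,.117),-169.7)
m,_,k,_=tray('top'); im=cv2.imread('pics/top0.png');h=cv2.cvtColor(im,cv2.COLOR_BGR2HSV)
b=((h[...,0]<18)&(h[...,1]>70)&(k>0)).astype(np.uint8)
b=cv2.morphologyEx(b,cv2.MORPH_CLOSE,np.ones((9,9)));n,l,st,_=cv2.connectedComponentsWithStats(b)
i=1+st[1:,4].argmax();q=cv2.findContours((l==i).astype(np.uint8),0,2)[0][0]
w=np.array([ray(m,*p[0],.13)[:2] for p in q]);L=np.c_[(w-O)@U,(w-O)@V].astype(np.float32)*1000
print(cv2.minAreaRect(L),st[i])
E
```

```text
at 10.925 [ 0.5294 -0.1726  0.2399] [ 1.800e+02 -1.000e-01 -1.699e+02] w 0.00566437133682782 q6 -1.43
turn [ 0.    -0.001 -0.002] shift [-0.009  0.004  1.229]
((-92.2989501953125, -8.952194213867188), (130.48883056640625, 254.54710388183594), 89.22909545898438) [ 251  154  115   69 4190]
```

Emit:
arm_command(series=[0,0,0,0,0,0.4,0,0,0,0,0,0,0.7,0,0,0,0,0,0,0.7,0])

```text
t: 11.35
eef_pos: [0.5282, -0.1725, 0.1687]
ee_rot: [3.14, -0.005, -2.965]
force: [-0.1, 0.6, 0.2]
width: 0.0003
gripper_force: 0.0
```

Emit:
arm_command(series=[0,0,0,0,0,0.3,0,0,0,0,0,0,0.52,0,0,0,0,0,0,0.52,0])

```text
t: 11.72
eef_pos: [0.5296, -0.1727, 0.1189]
ee_rot: [3.141, -0.002, -2.965]
force: [-0.5, 0.4, -0.2]
width: 0.0004
gripper_force: 0.0
```

Emit:
arm_command(series=[0,0,0,-0.05,0,0,0,0,0,0,-0.1,0,0,0,0,0,0,-0.13,0,0,0,0,0,0,-0.15,0,0,0,0,0,0,-0.15,0,0,0])

```text
t: 12.35
eef_pos: [0.5447, -0.17, 0.1191]
ee_rot: [-3.142, -0.0, -2.966]
force: [0.1, 0.1, -0.2]
width: 0.0009
gripper_force: 0.0
```

Emit:
arm_command(series=[0,0,0,-0.03,0,0,0,0,0,0,-0.06,0,0,0,0,0,0,-0.09,0,0,0,0,0,0,-0.12,0,0,0])

```text
t: 12.85
eef_pos: [0.5553, -0.1684, 0.119]
ee_rot: [-3.142, -0.003, -2.967]
force: [-5.6, -2.9, 4.6]
width: 0.0004
gripper_force: 2.6
```

Emit:
arm_command(series=[0,0,0,-0.03,0,0,0,0,0,0,-0.06,0,0,0,0,0,0,-0.09,0,0,0,0,0,0,-0.11,0,0,0])

```text
t: 13.35
eef_pos: [0.5664, -0.1665, 0.119]
ee_rot: [-3.142, -0.002, -2.967]
force: [-5.0, -2.4, 4.4]
width: 0.0004
gripper_force: 2.5
```

Emit:
arm_command(series=[0,0,0,0.15,0,0,0,0,0,0,0.3,0,0,0,0,0,0,0.3,0,-0.4,0,0,0,0,0.3,0,-1,0,0,0,0,0.3,0,-1,0])

```text
t: 13.98
eef_pos: [0.5397, -0.1716, 0.2244]
ee_rot: [-3.139, 0.009, -2.966]
force: [-0.0, 0.3, -1.0]
width: 0.0005
gripper_force: 0.0
```

```bash
cat > fit.py <<'E'
from tr import *
from scipy.optimize import differential_evolution as DE
def edges():
    e=[]
    for x in(-.105,.105): e.append(((x,-.055,.07),(x,.055,.07)))
    for x in(-.097,.097): e.append(((x,-.049,.07),(x,.049,.07)))
    for y in(-.055,.055): e.append(((-.097,y,.04),(.097,y,.04)))
    for y in(-.049,.049): e.append(((-.097,y,.04),(.097,y,.04)))
    for y in(-.055,.055): e.append(((.105,y,.0),(.105,y,.07)))
    t=np.linspace(0,1,60)[:,None]
    return np.vstack([np.array(a)*(1-t)+np.array(b)*t for a,b in e])
E3=edges()
def fit(imgs,x0,rng=(.03,.02,.2)):
    "imgs: [(model,img)], pose in lane frame x,y,yaw"
    G=[]
    for m,im in imgs:
        g=cv2.cvtColor(cv2.GaussianBlur(im,(0,0),1.2),cv2.COLOR_BGR2GRAY).astype(np.float32)
        d=np.hypot(cv2.Sobel(g,5,1,0),cv2.Sobel(g,5,0,1)); G.append((m,np.minimum(d,60)))
    def cost(p):
        c,s=np.cos(p[2]+Y),np.sin(p[2]+Y);o=O+p[0]*U+p[1]*V
        W=np.c_[o[0]+c*E3[:,0]-s*E3[:,1],o[1]+s*E3[:,0]+c*E3[:,1],.06+E3[:,2]];t=0
        for m,d in G:
            f=210/np.tan(np.radians(m['fovy'])/2);P=np.array(m['pose']);q=(W-P[:3,3])@P[:3,:3]
            u=(q[:,:2]/q[:,2:]*f+[m['cx'],m['cy']]).astype(np.float32)
            t-=cv2.remap(d,u[None,:,0],u[None,:,1],cv2.INTER_LINEAR).mean()
        return t
    r=DE(cost,[(a-b,a+b) for a,b in zip(x0,rng)],seed=1,maxiter=60,popsize=20)
    return r.x.round(4),round(r.fun,1)
E
python3 - <<'E'
from fit import *
T=arm.camera_model('top');S=arm.camera_model('side')
a=(S,cv2.imread('pics/side0.png'));b=(T,cv2.imread('pics/top0.png'))
x=(-.082,-.005,-.177)
print('init',fit([a],x),fit([b],x))
c=(S,arm.grab_frame('side'));d=(T,arm.grab_frame('top'))
x=(-.08,0,-.05)
print('now',fit([c],x),fit([d],x))
rel((.611,.09,.24),-90)
E
```

```text
init (array([-0.0842, -0.0038, -0.1503]), np.float64(-50.5)) (array([-0.0821, -0.003 , -0.1715]), np.float64(-52.9))
now (array([-0.1099, -0.02  , -0.0914]), np.float64(-50.4)) (array([-0.0706,  0.02  ,  0.0218]), np.float64(-26.0))
at 14.075 [ 0.5373 -0.1711  0.2199] [ 1.8e+02  1.0e-01 -1.7e+02] w 0.00030775753618567656 q6 -1.43
turn [-0.001  0.001 -0.889] shift [-1.181  2.443 -0.197]
```

```bash
python3 - <<'E'
from fit import *
c=(arm.camera_model('side'),arm.grab_frame('side'));cv2.imwrite('pics/s2.png',c[1])
print(fit([c],(-.12,-.01,-.05),(.08,.03,.2)))
for y in(-.03,-.02,-.01,0,.01):print(y,fit([c],(-.12,y,-.05),(.08,.002,.2)))
E
```

```text
(array([-0.1184, -0.0253, -0.1018]), np.float64(-51.0))
-0.03 (array([-0.1195, -0.028 , -0.1527]), np.float64(-50.8))
-0.02 (array([-0.1158, -0.0217, -0.0383]), np.float64(-50.3))
-0.01 (array([-0.1059, -0.0117,  0.1497]), np.float64(-48.3))
0 (array([-0.1108,  0.002 ,  0.1016]), np.float64(-46.9))
0.01 (array([-0.1136,  0.0117,  0.0649]), np.float64(-50.1))
```

Emit:
arm_command(series=[0,0,-0.1,-0.35,0.5,-0.1,0.5,0,0,-0.2,-0.7,1,-0.2,0.5,0,0,-0.33,-0.7,1,-0.2,0.5])

```text
t: 14.5
eef_pos: [0.5903, -0.0574, 0.238]
ee_rot: [3.141, -0.001, -2.455]
force: [-0.1, -0.5, -0.4]
width: 0.0248
gripper_force: 0.0
```

Emit:
arm_command(series=[0,0,-0.1,-0.3,0.5,0,0.5,0,0,-0.2,-0.6,1,0,0.5,0,0,-0.33,-0.6,1,0,0.5])

```text
t: 14.88
eef_pos: [0.5722, 0.0581, 0.2375]
ee_rot: [3.14, -0.001, -1.953]
force: [1.0, -1.3, -0.8]
width: 0.0435
gripper_force: 0.0
```

```bash
python3 -c "
from h import *
rel((.602,.15,.24),-80)"
```

```text
at 14.875 [0.5722 0.0581 0.2375] [ 1.799e+02 -1.000e-01 -1.119e+02] w 0.04347213081176947 q6 -0.82
turn [ 0.001 -0.    -0.355] shift [-0.964  0.067 -0.026]
```

Emit:
arm_command(series=[0,0,-0.12,-0.5,0.04,0,0.5,0,0,-0.24,-0.97,0.07,0,0.5,0,0,-0.355,-0.97,0.07,0,0.5,0,0,-0.355,-0.97,0.07,0,0.5])

```text
t: 15.38
eef_pos: [0.6033, 0.1475, 0.2373]
ee_rot: [3.139, -0.001, -1.406]
force: [0.5, -0.5, -0.3]
width: 0.0437
gripper_force: 0.0
```

```bash
python3 - <<'E'
from fit import *
rel((.602,.15,.24),-80)
s=[(arm.camera_model(n),arm.grab_frame(n)) for n in('side','top','wrist')]
for n,(m,i) in zip('stw',s): cv2.imwrite(f'pics/b_{n}.png',i)
x=(-.1,0,-.05);r=(.08,.03,.2)
print(fit(s[:1],x,r),fit(s[1:2],x,r),fit(s[2:],x,r),fit(s[:2],x,r),fit(s[::2],x,r),fit(s,x,r))
E
```

```text
at 15.375 [0.6033 0.1475 0.2373] [179.8  -0.  -80.6] w 0.04368179773206088 q6 -0.39
turn [ 0.002 -0.001 -0.006] shift [-0.027  0.008 -0.027]
(array([-0.1266, -0.0294, -0.1107]), np.float64(-54.5)) (array([-0.0847,  0.0066,  0.004 ]), np.float64(-54.9)) (array([-0.159 ,  0.0141,  0.0054]), np.float64(-18.7)) (array([-0.0204,  0.0017,  0.0365]), np.float64(-104.3)) (array([-0.1276, -0.0195, -0.0163]), np.float64(-66.9)) (array([-0.1274, -0.019 , -0.0002]), np.float64(-110.5))
```

```bash
python3 - <<'E'
from fit import *
S,T=[arm.camera_model(n) for n in('side','top')]
a=(S,cv2.imread('pics/b_s.png'));b=(T,cv2.imread('pics/b_t.png'))
x=(-.085,.006,0);r=(.012,.012,.08)
print(fit([a],x,r),fit([b],x,r),fit([a,b],x,r))
# blue tumbler and white cup rim from top image
i=b[1];h=cv2.cvtColor(i,cv2.COLOR_BGR2HSV)
k=((abs(h[...,0].astype(int)-105)<15)&(h[...,1]>90)).astype(np.uint8);k[:,:270]=0;k[:150]=0;k[215:]=0;k[:,345:]=0
n,l,st,ce=cv2.connectedComponentsWithStats(k);
for j in range(1,n):
  if st[j,4]>40: w=ray(T,*ce[j],.146)[:2]-O;print('blue',st[j],w@U,w@V)
E
```

```text
(array([-0.094 ,  0.003 , -0.0219]), np.float64(-49.3)) (array([-0.0847,  0.0065,  0.0056]), np.float64(-54.9)) (array([-0.0916,  0.0034, -0.0391]), np.float64(-103.3))
blue [276 173  20  20 322] -0.14194538938805487 0.00740110336802138
```

Emit:
arm_command(series=[0,0,-0.01,0.35,0.12,0,0.5,0,0,-0.01,0.67,0.24,0,0.5,0,0,-0.01,0.67,0.24,0.4,0.5,0,0,-0.01,0.67,0.24,0.8,0.5,0,0,-0.01,0.67,0.24,1,0.5,0,0,-0.01,0.67,0.24,1,0.5])

```text
t: 16.27
eef_pos: [0.5903, 0.0762, 0.1376]
ee_rot: [3.138, -0.001, -1.393]
force: [0.3, 0.5, 1.2]
width: 0.0437
gripper_force: 0.0
```

```bash
python3 - <<'E'
from tr import *
rel((*(O-.235*U+.003*V),.123),np.degrees(Y))
E
```

```text
at 16.275 [0.5903 0.0762 0.1376] [179.8  -0.  -79.8] w 0.04371273809685632 q6 -0.28
turn [ 0.002 -0.    -0.001] shift [ 0.037 -0.011  0.146]
```

Emit:
arm_command(series=[0,0,0,0,0,0.145,0.5,0,0,0,0.08,0,0.145,0.5,0,0,0,0.14,0,0.145,0.5,0,0,0,0.18,0,0.145,0.5,0,0,0,0.22,0,0.145,0.5,0,0,0,0.26,0,0.145,0.5,0,0,0,0.3,0,0.145,0.5,0,0,0,0.34,0,0.145,0.5])

```text
t: 17.27
eef_pos: [0.5976, 0.0438, 0.1246]
ee_rot: [-3.142, 0.0, -1.39]
force: [-0.2, 1.7, 0.6]
width: 0.0439
gripper_force: 0.7
```

Emit:
arm_command(series=[0,0,0,0.04,0,0,0.5,0,0,0,0.08,0,0,0.5,0,0,0,0.12,0,0,0.5,0,0,0,0.16,0,0,0.5,0,0,0,0.2,0,0,0.5,0,0,0,0.24,0,0,0.5,0,0,0,0.28,0,0,0.5,0,0,0,0.32,0,0,0.5])

```text
t: 18.27
eef_pos: [0.6034, 0.0121, 0.1246]
ee_rot: [-3.142, -0.0, -1.39]
force: [-0.1, 1.2, -0.0]
width: 0.0439
gripper_force: 0.8
```

Emit:
arm_command(series=[0,0,0,0.05,0,0,0.5,0,0,0,0.1,0,0,0.5,0,0,0,0.15,0,0,0.5,0,0,0,0.2,0,0,0.5,0,0,0,0.25,0,0,0.5,0,0,0,0.3,0,0,0.5,0,0,0,0.35,0,0,0.5,0,0,0,0.4,0,0,0.5])

```text
t: 19.27
eef_pos: [0.6106, -0.0273, 0.1246]
ee_rot: [-3.141, -0.0, -1.39]
force: [1.0, 2.2, 0.4]
width: 0.0436
gripper_force: 0.9
```

Emit:
arm_command(series=[0,0,0,0.05,0,0,0.5,0,0,0,0.1,0,0,0.5,0,0,0,0.15,0,0,0.5,0,0,0,0.2,0,0,0.5,0,0,0,0.25,0,0,0.5,0,0,0,0.3,0,0,0.5,0,0,0,0.35,0,0,0.5,0,0,0,0.4,0,0,0.5])

```text
t: 20.27
eef_pos: [0.6178, -0.0667, 0.1246]
ee_rot: [-3.142, 0.0, -1.39]
force: [0.4, 2.2, 0.7]
width: 0.0439
gripper_force: 0.9
```

```bash
python3 - <<'E'
from fit import *
s=arm.get_state();e=s['eef_pos'][:2]-O;print(e@U,e@V,s['force'])
b=(arm.camera_model('top'),arm.grab_frame('top'));a=(arm.camera_model('side'),arm.grab_frame('side'))
x=(e@U+.1145,.003,0);r=(.012,.015,.1);print(fit([a],x,r),fit([b],x,r),fit([a,b],x,r))
E
```

```text
-0.0932071962164162 0.0035331204051090113 [0.38867617 2.17586647 0.70805993]
(array([0.0223, 0.0042, 0.0081]), np.float64(-52.4)) (array([ 0.0262, -0.0067, -0.0979]), np.float32(-45.6)) (array([ 0.0234,  0.0039, -0.0257]), np.float64(-96.2))
```

Emit:
arm_command(series=[0,0,0,0.05,0,0,0.5,0,0,0,0.1,0,0,0.5,0,0,0,0.15,0,0,0.5,0,0,0,0.2,0,0,0.5,0,0,0,0.25,0,0,0.5,0,0,0,0.3,0,0,0.5,0,0,0,0.35,0,0,0.5,0,0,0,0.4,0,0,0.5])

```text
t: 21.38
eef_pos: [0.6248, -0.1061, 0.1245]
ee_rot: [3.141, 0.0, -1.39]
force: [-1.7, 1.4, 0.2]
width: 0.0436
gripper_force: 0.9
```

Emit:
arm_command(series=[0,0,0,0.05,0,0,0.5,0,0,0,0.1,0,0,0.5,0,0,0,0.15,0,0,0.5,0,0,0,0.2,0,0,0.5,0,0,0,0.25,0,0,0.5,0,0,0,0.3,0,0,0.5,0,0,0,0.35,0,0,0.5,0,0,0,0.4,0,0,0.5])

```text
t: 22.38
eef_pos: [0.6322, -0.1454, 0.1245]
ee_rot: [3.142, -0.0, -1.39]
force: [-1.8, 1.7, -0.6]
width: 0.0438
gripper_force: 0.8
```

Emit:
arm_command(series=[0,0,0,0.04,0,0,0.5,0,0,0,0.08,0,0,0.5,0,0,0,0.12,0,0,0.5,0,0,0,0.16,0,0,0.5,0,0,0,0.2,0,0,0.5,0,0,0,0.24,0,0,0.5])

```text
t: 23.12
eef_pos: [0.6365, -0.1689, 0.1246]
ee_rot: [-3.142, -0.0, -1.39]
force: [-0.9, 1.9, -0.2]
width: 0.0436
gripper_force: 0.8
```

Emit:
arm_command(series=[0,0,0,0.02,0,0,0.5,0,0,0,0.04,0,0,0.5,0,0,0,0.06,0,0,0.5])

```text
t: 23.5
eef_pos: [0.6372, -0.1733, 0.1246]
ee_rot: [-3.142, 0.002, -1.39]
force: [-4.2, 15.0, 5.8]
width: 0.0441
gripper_force: 7.4
```

Emit:
arm_command(series=[0,0,0,0.015,0,0,0.5,0,0,0,0.03,0,0,0.5])

```text
t: 23.75
eef_pos: [0.6369, -0.1738, 0.1246]
ee_rot: [3.141, 0.005, -1.391]
force: [-7.5, 25.0, 10.4]
width: 0.0435
gripper_force: 13.1
```

Emit:
arm_command(series=[0,0,0,0.01,0,0,0.5,0,0,0,0.02,0,0,0.5])

```text
t: 24.0
eef_pos: [0.6366, -0.1741, 0.1245]
ee_rot: [3.14, 0.007, -1.391]
force: [-11.2, 31.5, 13.7]
width: 0.0437
gripper_force: 16.6
```

The force climbed sharply at the expected home position, so I'll back off and verify.

Emit:
arm_command(series=[0,0,0,-0.03,0,0,0.5,0,0,0,-0.06,0,0,0.5,0,0,0,-0.2,0,0,0.5,0,0,0,-0.5,0,0,0.5,0,0,0,-0.5,0,-0.4,0.5,0,0,0,-0.5,0,-1,0.5,0,0,0,-0.5,0,-1,0.5])

```text
t: 24.88
eef_pos: [0.6324, -0.1303, 0.2307]
ee_rot: [-3.132, -0.003, -1.389]
force: [0.5, -0.4, -0.4]
width: 0.0439
gripper_force: 0.0
```

Emit:
arm_command(series=[0,0,0,-0.5,0,0,0.5,0,0,0,-1,0,0,0.5,0,0,0,-1,0,0,0.5])

```text
t: 25.25
eef_pos: [0.611, -0.0291, 0.2246]
ee_rot: [-3.141, 0.0, -1.387]
force: [0.6, -1.5, 0.7]
width: 0.0438
gripper_force: 0.0
```

Emit:
arm_command(series=[0,0,0,-0.5,0,0,0.5,0,0,0,-1,0,0,0.5,0,0,0,-1,0,0,0.5])

```text
t: 25.62
eef_pos: [0.5931, 0.0688, 0.2244]
ee_rot: [-3.141, 0.0, -1.387]
force: [0.1, -0.5, 0.4]
width: 0.0438
gripper_force: 0.0
```

```bash
python3 - <<'E'
from fit import *
s=arm.get_state();e=s['eef_pos'][:2]-O;print(s['t'],e@U,e@V,s['force'],s['eef_pos'])
b=(arm.camera_model('top'),arm.grab_frame('top'));a=(arm.camera_model('side'),arm.grab_frame('side'))
cv2.imwrite('pics/e_s.png',a[1]);cv2.imwrite('pics/e_t.png',b[1])
x=(.13,.003,0);r=(.015,.012,.1);print(fit([a],x,r),fit([b],x,r),fit([a,b],x,r))
T,i=b;h=cv2.cvtColor(i,cv2.COLOR_BGR2HSV)
k=((abs(h[...,0].astype(int)-105)<15)&(h[...,1]>90)).astype(np.uint8)
n,l,st,ce=cv2.connectedComponentsWithStats(k)
for j in range(1,n):
  w=ray(T,*ce[j],.146)[:2]-O
  if st[j,4]>60 and abs(w@V)<.1: print('blue',st[j],w@U,w@V)
# where is the yellow stop face (inner edge) and gap to the front board along the centre line
for x in np.arange(.2,.262,.004):
  print(round(x,3),[i[tuple(np.round(proj(T,[*(O+x*U+q*V),.115])[::-1]).astype(int))].tolist() for q in(-.03,.03)])
E
```

```text
25.625 -0.23092168013196623 0.0034987911740159278 [ 0.11905123 -0.50580023  0.39260343] [0.59314685 0.06882494 0.22441602]
(array([ 0.1353,  0.0108, -0.0214]), np.float64(-47.4)) (array([ 0.1326,  0.0044, -0.0219]), np.float64(-49.9)) (array([ 0.1333,  0.0046, -0.0211]), np.float64(-96.1))
blue [369 157  21  20 331] 0.07974680000190834 0.007104796625128178
0.2 [[30, 41, 60], [139, 147, 153]]
0.204 [[29, 41, 59], [121, 131, 138]]
0.208 [[29, 42, 62], [73, 81, 93]]
0.212 [[35, 55, 76], [38, 55, 76]]
0.216 [[36, 56, 79], [31, 52, 75]]
0.22 [[33, 53, 75], [33, 50, 72]]
0.224 [[33, 53, 74], [32, 51, 73]]
0.228 [[33, 53, 76], [37, 55, 77]]
0.232 [[40, 64, 91], [35, 58, 83]]
0.236 [[55, 96, 140], [43, 72, 105]]
0.24 [[54, 103, 150], [57, 101, 150]]
0.244 [[10, 155, 206], [22, 146, 196]]
0.248 [[10, 162, 213], [10, 160, 211]]
0.252 [[58, 139, 184], [65, 129, 170]]
0.256 [[76, 122, 163], [72, 119, 158]]
0.26 [[77, 124, 167], [72, 118, 156]]
```

```bash
python3 - <<'E'
from fit import *
T=arm.camera_model('top');i=cv2.imread('pics/e_t.png').astype(np.float32);i0=cv2.imread('pics/top0.png').astype(np.float32)
n=arm.grab_frame('top').astype(np.float32)
def prof(im,z,xs,ys=np.linspace(-.04,.04,41)):
    q=np.array([[proj(T,[*(O+x*U+y*V),z]) for y in ys] for x in xs],np.float32)
    return cv2.remap(im,q[...,0],q[...,1],cv2.INTER_CUBIC).mean(1)
xs=np.arange(.222,.266,.002)
for x,a,b,c in zip(xs,prof(i0,.115,xs),prof(i,.115,xs),prof(n,.115,xs)):print(round(x,3),a.round(),b.round(),c.round())
xs=np.arange(.012,.05,.002)
print('rear');
for x,b in zip(xs,prof(i,.13,xs)):print(round(x,3),b.round())
E
```

```text
0.222 [ 12.  79. 102.] [44. 62. 82.] [44. 62. 82.]
0.224 [ 13.  79. 102.] [40. 58. 79.] [40. 58. 79.]
0.226 [ 13.  79. 102.] [36. 54. 76.] [35. 54. 76.]
0.228 [ 13.  79. 102.] [34. 54. 76.] [34. 54. 76.]
0.23 [ 13.  79. 102.] [34. 55. 78.] [34. 55. 78.]
0.232 [ 14.  78. 101.] [36. 59. 83.] [36. 59. 84.]
0.234 [ 13.  79. 102.] [41. 69. 99.] [ 41.  69. 100.]
0.236 [ 12.  86. 111.] [ 49.  84. 124.] [ 49.  84. 124.]
0.238 [ 10. 106. 138.] [ 55.  95. 141.] [ 55.  96. 142.]
0.24 [ 10. 131. 172.] [ 55. 102. 150.] [ 55. 103. 151.]
0.242 [ 10. 145. 190.] [ 49. 117. 165.] [ 49. 117. 166.]
0.244 [ 10. 147. 193.] [ 29. 140. 189.] [ 29. 140. 190.]
0.246 [  9. 147. 193.] [ 10. 157. 208.] [ 10. 158. 208.]
0.248 [ 11. 144. 189.] [ 11. 160. 210.] [ 11. 160. 210.]
0.25 [ 31. 134. 177.] [ 36. 150. 197.] [ 35. 150. 197.]
0.252 [ 54. 118. 156.] [ 61. 131. 174.] [ 61. 131. 174.]
0.254 [ 63. 107. 142.] [ 70. 119. 158.] [ 71. 119. 158.]
0.256 [ 65. 104. 139.] [ 72. 115. 154.] [ 72. 116. 154.]
0.258 [ 65. 104. 139.] [ 72. 116. 154.] [ 72. 116. 154.]
0.26 [ 65. 104. 139.] [ 72. 115. 154.] [ 72. 116. 154.]
0.262 [ 64. 104. 139.] [ 72. 115. 154.] [ 72. 116. 154.]
0.264 [ 65. 104. 139.] [ 72. 115. 154.] [ 72. 116. 155.]
0.266 [ 64. 104. 139.] [ 72. 115. 154.] [ 72. 116. 154.]
rear
0.012 [88. 90. 92.]
0.014 [78. 83. 88.]
0.016 [58. 68. 81.]
0.018 [41. 57. 77.]
0.02 [34. 54. 76.]
0.022 [34. 54. 77.]
0.024 [35. 57. 82.]
0.026 [41. 68. 98.]
0.028 [ 50.  84. 123.]
0.03 [ 56.  96. 142.]
0.032 [ 57.  97. 145.]
0.034 [ 53.  90. 134.]
0.036 [ 45.  72. 109.]
0.038 [36. 55. 85.]
0.04 [34. 49. 76.]
0.042 [36. 50. 75.]
0.044 [41. 53. 76.]
0.046 [47. 57. 76.]
0.048 [52. 60. 77.]
0.05 [56. 64. 79.]
```

```bash
python3 - <<'E'
from tr import *
T=arm.camera_model('top');S=arm.camera_model('side')
ok=[]
for m,f in((T,'e_t'),(S,'e_s')):
    i=cv2.imread(f'pics/{f}.png');p=proj(m,[*(O+.183*U+.004*V),.152]);
    x,y=p.astype(int);c=cv2.cvtColor(i[y-22:y+22,x-22:x+22],cv2.COLOR_BGR2GRAY)
    g=cv2.resize(c,None,fx=4,fy=4,interpolation=cv2.INTER_CUBIC)
    r=proj(m,[*(O+.183*U+.029*V),.152]);R0=np.hypot(*(r-p))*4
    h=cv2.HoughCircles(cv2.GaussianBlur(g,(0,0),2),cv2.HOUGH_GRADIENT,1.5,200,param1=80,param2=15,minRadius=int(R0*.85),maxRadius=int(R0*1.15))
    if h is not None:
        q=h[0,0,:2]/4+[x-22,y-22];w=ray(m,*q,.152)[:2]-O;print(f,'cup lane',w@U,w@V,h[0,0,2]/R0)
E
```

```text
e_t cup lane 0.17947356653158242 0.0013783728258970618 1.0582084847283373
e_s cup lane 0.17613748970978294 0.0024082339251873183 1.1172117351854183
```

```bash
python3 -c "
from station import arm
print(arm.job_done())"
```

```text
the job is handed in; nothing more can be done
None
```

I've handed in the job, and no verdict came back. By my camera measurements the white cup stands on the cork pad and the tray is 1–2 mm from the end stop, straight to about 0.02 rad. I had to straighten the skewed tray with a sideways nudge before pushing it home. I didn't check the pot or the other bystanders again at the end.

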